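# Lacquer clarity check: lay the torch in its cradle, hold the glass cell in its light

### The arm

A 6-joint arm with a two-finger parallel gripper is mounted at the origin on the work surface. World frame = base frame: x ahead of the robot, y to its left, z up, the work surface at z = 0. Lengths are in m, angles in rad, forces in N, time in s.
With the tool pointing down it reaches from about 0.275 to 0.75 m from the base axis. Payload 10.2 kg.
Tool frame: the origin (TCP) lies at the very end of the fingers, on their centre line; the grasp point (between the pads) lies 19 mm behind it (grip_depth is the distance from the TCP to the grasp point, in m); z points along the fingers, y is the line along which they close (so a half turn about z gives the same grasp; the last joint's range is limited). The gripper opens to 88 mm and grips with 3 to 60 N. Pads are 18 mm wide; open, the fingers measure 123 mm over their backs; the gripper's body (75 mm by 187 mm) begins 45 mm behind the grasp point.
Start: joints at [-1.44, 0.313, 1.498, -0, 1.331, -0.223], TCP at [0.182, -0.492, 0.239] pointing down, gripper open.
Joint ranges: [-2.94, 2.94], [-0.97, 2.17], [0.19, 2.56], [-1.23, 4.37], [0.02, 3.11], [-2.88, 2.88]. Speed limits (rad/s): [2.39, 2.39, 3.01, 3.14, 3.14, 3.14].

### API

Orientations are given as a unit quaternion [w, x, y, z].
In Python, from rig import observe, snapshot, close_job, grip_depth gives the robot as it stands. The module is installed in compiled form; this text tells all that it offers.
- The arm moves only by the tool apply_moves, never from a script. Its argument "increments" is a list of rows, each a list of 2 entries, a list of its own where there are three numbers: the shift along the tool's x, y, z in m, then the turn about the tool's z in rad. A call has 1 to 5 rows; each row is the pose to reach, as a shift and turn from the pose commanded when the call began, along the tool's axes at that moment; what a row does not reach only later rows make up. A row lasts 1/8 s, in which the tool goes at most 62.5 mm and 10.7 degrees, less where a joint would pass 70% of its speed; a pose out of reach is approached as far as the arm can. A call with a gripper value outside its range is refused whole. "claw" is the finger opening in m, from 0 to 0.0881, set as the call begins (left out, the last holds). The fingers move at their own pace and stop on an object; "squeeze" is the grip in N (left out, the last holds). Time passes only in rows, so rows that repeat a pose let the fingers close. It gives the time, the measured TCP pose, the force, the opening and the grip force at its end, in the units of the state.
- observe(): the state, without advancing time (a new reading comes with each control period).
- snapshot(name): name is "scene" or "top" or "wrist"; returns a dict with "img" (420x560x3 uint8, blue, green, red), "intrinsics" (3x3 intrinsics, pixels), "dist_coeffs" ([k1, k2, p1, p2, k3] as OpenCV has them; the pictures are not rectified), "pose" (4x4, takes a point from camera to world coordinates); the wrist camera has in their place "tool_from_camera" (4x4, takes a point from camera to tool coordinates, whose origin is the TCP and whose axes are the flange's). Camera axes: x right, y down, z forward; pixel columns grow to the right and rows downward; lengths in m; the calibration is good to about 2 mm. A picture is of the moment at which its call begins: read the wrist's pose just before it. There is no depth.
- close_job(): hands the job in; it is judged then, once.
The state is a dict: "t": time; "joints": joint angles; "joint_velocities": joint speeds; "effort": joint torques, N m; "eef_pos": TCP position; "orientation": TCP orientation; "force": force on the tool from outside, world axes, zero at the start; "moment": the same for the moment, N m; "gripper_width": finger opening in m; "grip_force": force on a finger pad.
Only numpy, scipy, OpenCV 4.12 (cv2) and the standard library are available. Lean on these libraries where they do the work, as an engineer would, in place of code of your own. Each camera call takes 0.05 s, during which the arm holds its last target. There are 200 camera calls.

### The job

Lay the upright torch on its side, centred in the two V saddles of the viewing stand, lens facing the white screen, and let go. Then take the rectangular glass cell from the rack, gripping only its two narrow frosted faces, never the clear ones. Finish while still holding it upright in the light path, midway between torch and screen, its middle on the beam and its clear faces square to it, touching nothing else, with the vial, bowl, round box and brush jar left where they are.

Things in the scene. Friction and masses are not known exactly. Their poses are not given: they have to be found in the camera images.
- stand: Viewing stand, fixed: plank 280 x 90 x 15 mm with cradle and screen. Origin under the plank's middle, on the bench; z up; x along the plank in the beam direction, cradle to screen. Beam line: level, y = 0, 75 mm above the bench. Screen: grey box 32 (x) x 64 (y) mm, top 110 mm above the bench, at x = +102 to +134 mm, white disc 44 mm across facing the cradle, centred on the beam.
- cradle (a point): Middle of the cradle, on the beam line: x = -65 mm of the stand, 75 mm above the bench. Two wooden V saddles (45 degree faces, open upward, 10 mm thick along x, 50 mm wide) stand 36 mm before and behind it, 62 mm clear between them down to the plank. V bottoms lie 20 mm below the beam, upper edges 1 mm above it. A laid torch has its axis on the beam line.
- gap (a point): Middle of the light path, where the cell is to be held: at x = +50 mm of the stand, on the beam line 75 mm above the bench (60 mm above the plank); axes as the stand's. With the torch centred in the cradle its lens is 60 mm before this point, the screen face 52 mm beyond it.
- torch: Loose hand torch, a plain aluminium cylinder with black bands, 28 mm in diameter, 110 mm long, about 120 g, standing upright on its tail on the bench at the start. Origin at the middle of its tail end; z runs along it to the lens.
- torch_mid (a point): Middle of the torch, on its axis, 55 mm from either end.
- torch_lens (a point): Centre of the torch's lens end, 110 mm from the tail (pale disc; up at the start).
- rack: Wooden rack fixed to the bench, 150 (x) x 64 (y) x 24 mm high, two like wells 16 mm deep, 23 (x) x 33 (y) mm, at x = -40 and +40 mm. Origin under its middle, on the bench. The cell stands in one well, the vial in the other.
- cell: Loose sealed glass cell, block 20 (x) x 30 (y) x 60 mm high, about 60 g, in a well of the rack, underside 8 mm above the bench, axes about as the rack's. The wide faces (+x, -x) are clear amber windows, not to be touched; the narrow faces (+y, -y; 30 mm apart, 20 mm wide) are frosted white, to be gripped. Origin mid underside, z up; either way round will do.
- cell_mid (a point): Middle of the cell, 30 mm above its underside; it belongs on the beam line.
- vial: Bystander: round amber vial with a black cap, 21 mm in diameter, 62 mm high, standing in the other well of the rack. Origin at its underside.
- bowl: Bystander: open reddish bowl, 100 mm across the rim, 45 mm high. Origin under its middle.
- box: Bystander: brown round lacquer box with a brass band, 72 mm across, 52 mm high. Origin under its middle.
- jar: Bystander: greenish glass jar 60 mm across and 75 mm high with a brush standing in it, 145 mm high in all. Origin under its middle.
There are look-alikes about, which are no part of the job. Of the things that look like the torch, take the one that is farthest to the robot's left at the start. What is shaped like the cell but turquoise is not meant.

How it is judged:
By the outcome, as a careful person would: the job done as asked, in the order asked, and still so for the second after the job is handed in, while the arm keeps its last pose, push and grip.
It also fails if it takes over 54 s, if anything falls off the work surface, if the arm or the gripper's body presses on something with over 40 N, if the wrist force passes 120 N, or if a joint passes its speed limit or range.

## Working session

There is one attempt and no reset: what is moved stays moved. The work goes in short steps, Python scripts to look and compute and a tool call to move; the robot and the scene stay as the last step left them, time stands still between calls to the robot, and variables do not carry over. Pictures are saved under pics/ and viewed, at most 10 in all, crops included, and the job is handed in when it is done.

Besides the shell and the picture viewer there is one more tool, called by a JSON object that holds its "fn" and its "kwargs", one argument or row to a line. apply_moves: Moves the arm, as the interface text tells. Its arguments: {"type":"object","properties":{"increments":{"type":"array"},"claw":{"type":"number"},"squeeze":{"type":"number"}},"required":["increments"]}

```bash
mkdir -p pics; python3 - <<'E'
from rig import *
import cv2,pickle,numpy as np
s=observe();print(s['t'],s['eef_pos'],s['orientation'],grip_depth)
d={n:snapshot(n) for n in('scene','top')}
pickle.dump(d,open('cams.pkl','wb'))
for n in d:
    cv2.imwrite(f'pics/{n}0.png',d[n]['img']);print(n,d[n]['intrinsics'].tolist() if hasattr(d[n]['intrinsics'],'tolist') else d[n]['intrinsics'],d[n]['dist_coeffs'],np.round(d[n]['pose'],3).tolist())
E
```

```text
0.0 [ 0.18184655 -0.49224093  0.23816765] [-6.34021577e-04  9.84392851e-01  1.75983839e-01  3.15083623e-05] 0.0187
scene [[452.9958628050884, 0.0, 276.69199858293916], [0.0, 452.9958628050884, 205.5522546422885], [0.0, 0.0, 1.0]] [-0.12278803  0.          0.          0.          0.        ] [[0.626, 0.494, -0.604, 1.12], [0.78, -0.409, 0.474, -0.441], [-0.013, -0.767, -0.641, 0.707], [0.0, 0.0, 0.0, 1.0]]
top [[480.62570891829273, 0.0, 272.68569586925], [0.0, 480.62570891829273, 199.92134590031372], [0.0, 0.0, 1.0]] [-0.09973823  0.          0.          0.          0.        ] [[0.021, -0.992, 0.121, 0.402], [-1.0, -0.021, 0.003, -0.03], [-0.0, -0.121, -0.993, 1.174], [0.0, 0.0, 0.0, 1.0]]
```

View pics/scene0.png

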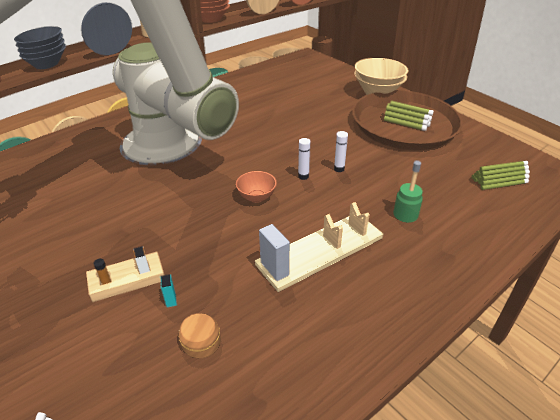

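View pics/top0.png

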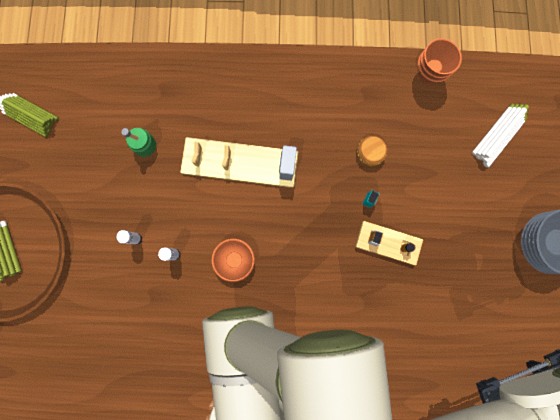

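The top view and the scene view show the same things; image left in the top view is robot left (+y).

- **Torch candidates:** top (128,237) = scene (341,150), and top (168,255) = scene (304,160). The first is farther left, so I choose it.
- **Cell candidates:** the one in the rack at top (376,238) = scene (142,260), and the turquoise block at top (371,199), which I reject. The vial is at top (409,247).
- **Stand:** plank at top (240,162), with the screen at (288,162) and the saddles at (196,153) and (226,156).

Next is a close crop.

```bash
cat > h.py <<'E'
import cv2,pickle,numpy as np
def cam(n,d=None):
    d=d or pickle.load(open('cams.pkl','rb'))[n]
    return np.array(d['intrinsics']),np.array(d['dist_coeffs']),np.array(d['pose'])
def onz(n,px,z,d=None):
    K,D,P=cam(n,d)
    r=cv2.undistortPoints(np.array(px,float).reshape(-1,1,2),K,D)[:,0]
    r=np.c_[r,np.ones(len(r))]@P[:3,:3].T
    return P[:3,3]+r*((z-P[2,3])/r[:,2])[:,None]
def proj(n,X,d=None):
    K,D,P=cam(n,d);Q=np.linalg.inv(P)
    return cv2.projectPoints(np.array(X,float).reshape(-1,3),Q[:3,:3],Q[:3,3],K,D)[0][:,0]
E
python3 - <<'E'
from h import *
c=pickle.load(open('cams.pkl','rb'))
def crop(n,x,y,w,h,k): 
    return cv2.resize(c[n]['img'][y:y+h,x:x+w],None,fx=k,fy=k,interpolation=cv2.INTER_CUBIC)
o=np.zeros((600,800,3),np.uint8)
def put(im,x,y): o[y:y+im.shape[0],x:x+im.shape[1]]=im
put(crop('top',110,225,80,45,5),0,0)
put(crop('top',350,185,80,85,4),400,0)
put(crop('scene',285,125,75,60,4),0,225)
put(crop('top',175,130,130,65,3),0,465-60)
put(crop('scene',80,240,100,70,4),400,340)
cv2.imwrite('pics/c1.png',o)
E
```

```text
Traceback (most recent call last):
ValueError: could not broadcast input array from shape (280,400,3) into shape (260,400,3)
```

```bash
python3 - <<'E'
from h import *
c=pickle.load(open('cams.pkl','rb'))
def crop(n,x,y,w,h,k): 
    return cv2.resize(c[n]['img'][y:y+h,x:x+w],None,fx=k,fy=k,interpolation=cv2.INTER_CUBIC)
o=np.zeros((600,800,3),np.uint8)
def put(im,x,y): o[y:y+im.shape[0],x:x+im.shape[1]]=im
put(crop('top',110,225,80,45,5),0,0)
put(crop('top',350,185,80,80,4),400,0)
put(crop('scene',285,125,75,60,3),0,225)
put(crop('top',175,130,130,65,3),0,405)
put(crop('scene',80,240,100,65,4),400,340)
cv2.imwrite('pics/c1.png',o)
# segmentation of plank and rack on top view
im=c['top']['img'];hsv=cv2.cvtColor(im,cv2.COLOR_BGR2HSV)
print('plank px',hsv[172,210],hsv[175,250],'rack',hsv[250,390],'table',hsv[210,250])
E
```

```text
plank px [ 29  45 254] [ 30  26 254] rack [ 25  92 254] table [ 12 164 151]
```

View pics/c1.png

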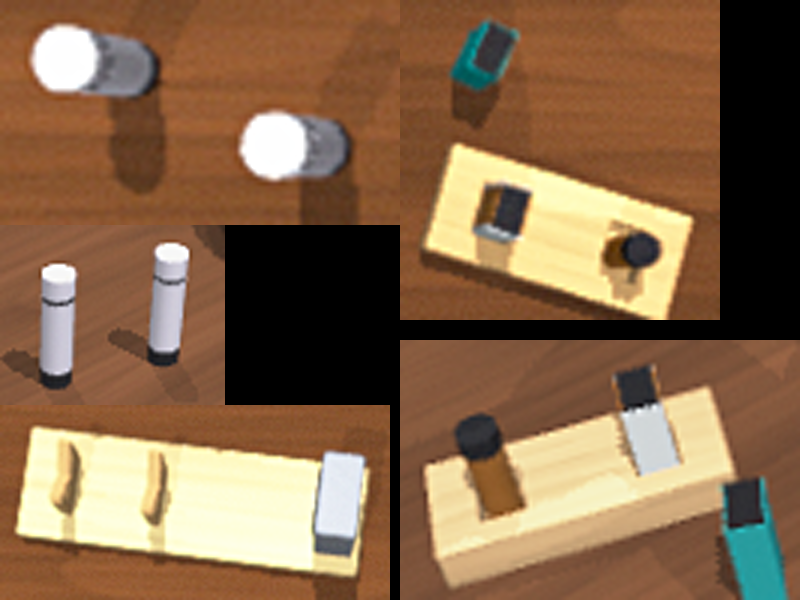

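The crop shows two torches with white lens discs; the chosen one's disc is at top (123.4,236.6). The cell sits in the rack's left well with its white faces towards ±y of the rack, and the turquoise one stands outside the rack. Now I measure.

```bash
python3 - <<'E'
from h import *
from scipy.optimize import least_squares
c=pickle.load(open('cams.pkl','rb'))
im=c['top']['img'];hsv=cv2.cvtColor(im,cv2.COLOR_BGR2HSV)
def seg(x,y,w,h,lo,hi,z):
    m=np.zeros(im.shape[:2],np.uint8);m[y:y+h,x:x+w]=cv2.inRange(hsv,lo,hi)[y:y+h,x:x+w]
    p=np.argwhere(m)[:,::-1].astype(float);W=onz('top',p,z)[:,:2]
    (cx,cy),(a,b),th=cv2.minAreaRect((W*1000).astype(np.float32));print('rect',cx,cy,a,b,th)
    return p,W
seg(170,125,140,75,(0,0,215),(180,115,255),.015)
seg(345,205,90,75,(0,0,200),(180,125,255),.024)
for z,q,L in((.015,[(186,137.7),(181,173.3),(294,187.3),(297.7,150)],(280,90)),(.024,[(363.75,221.25),(356.25,247.5),(416.25,265),(423,239.25)],(150,64))):
    W=onz('top',q,z)[:,:2]*1000;print(W.round(1).tolist(),W.mean(0),[np.linalg.norm(W[i]-W[i-1]).round(1) for i in range(4)])
    e=(W[3]-W[0]+W[2]-W[1]);print('ang x',np.degrees(np.arctan2(e[1],e[0])))
# torch discs: bright
for n,box in(('top',(112,225,24,25)),('top',(155,242,18,25))):
    x,y,w,h=box;g=c[n]['img'][y:y+h,x:x+w].min(2)>235
    p=np.argwhere(g)[:,::-1].mean(0)+[x,y];print('disc',p,g.sum(),onz(n,[p],.11))
# torch tail check in scene: project
T=onz('top',[(123.4,236.6)],.11)[0]
print(proj('scene',[T,[T[0],T[1],0]]))
E
```

```text
rect 639.9938354492188 58.703399658203125 279.75482177734375 98.43364715576172 84.0120620727539
rect 444.5325012207031 -308.80108642578125 150.92352294921875 65.24703979492188 73.41070556640625
[[693.6, 191.6], [603.8, 199.8], [574.8, -78.0], [667.9, -85.7]] [635.03293548  56.93284648] [np.float64(278.5), np.float64(90.2), np.float64(279.3), np.float64(93.4)]
ang x -95.61963348501955
[[494.6, -247.0], [431.3, -229.0], [391.8, -374.2], [453.8, -391.3]] [ 442.89666905 -310.35601954] [np.float64(150.0), np.float64(65.8), np.float64(150.5), np.float64(64.3)]
ang x -105.48994394938879
disc [122.52459016 236.2704918 ] 122 [[0.44222584 0.30656726 0.11      ]]
disc [164.392 253.608] 125 [[0.40629151 0.21021574 0.11      ]]
[[341.49085526 133.94070392]
 [338.42164175 169.27365661]]
```

```bash
cat >> h.py <<'E'
from scipy.spatial.transform import Rotation as R
def st():
    from rig import observe
    s=observe();q=s['orientation'];M=R.from_quat([q[1],q[2],q[3],q[0]]).as_matrix()
    return s,np.array(s['eef_pos']),M
def go(x,y,z,ang):
    "mm, deg of tool x axis (mod 180 -> nearest)"
    s,p,M=st();d=M.T@(np.array([x,y,z])/1000-p)
    a=np.degrees(np.arctan2(M[1,0],M[0,0]));t=(ang-a+90)%180-90
    print('t',round(s['t'],2),'tcp',(p*1000).round(1),'yaw',a.round(2),'tilt',M[:,2].round(4),'shift',d.round(4),'turn',np.radians(-t).round(4),'F',np.round(s['force'],1),'w',s['gripper_width'],'g',s['grip_force'],'q6',round(s['joints'][5],2))
def wrist(name):
    from rig import snapshot
    s,p,M=st();d=snapshot('wrist');T=np.eye(4);T[:3,:3]=M;T[:3,3]=p
    d['pose']=T@np.array(d['tool_from_camera']);pickle.dump(d,open(name+'.pkl','wb'));cv2.imwrite(f'pics/{name}.png',d['img']);return d
E
python3 - <<'E'
from h import *
for n,p,z in(('jar',(138,140),.075),('bowl',(233,260),.045),('box',(372,150),.052),('jar0',(143,147),0),('decoy',(371,199),.03),('torch2',(164.4,253.6),.11)): print(n,onz('top',[p],z).round(3))
go(443,-310,240,74)
go(443,-310,270,74)
E
```

```text
jar [[0.671 0.294 0.075]]
bowl [[0.396 0.063 0.045]]
box [[ 0.664 -0.262  0.052]]
jar0 [[0.672 0.302 0.   ]]
decoy [[ 0.548 -0.263  0.03 ]]
torch2 [[0.406 0.21  0.11 ]]
t 0.1 tcp [ 181.9 -492.3  238.2] yaw 20.27 tilt [-1.0e-04  1.2e-03 -1.0e+00] shift [ 0.3081 -0.0805 -0.0016] turn -0.9377 F [ 0.1 -1.  -0.7] w 0.08777656092946226 g 0.0 q6 -0.22
t 0.1 tcp [ 181.9 -492.3  238.2] yaw 20.27 tilt [-1.0e-04  1.2e-03 -1.0e+00] shift [ 0.3081 -0.0805 -0.0316] turn -0.9377 F [ 0.1 -1.  -0.7] w 0.08777656092946226 g 0.0 q6 -0.22
```

{"fn": "apply_moves", "kwargs": {
  "increments": [
    [[0.308, -0.08, -0.03], -0.94],
    [[0.308, -0.08, -0.03], -0.94],
    [[0.308, -0.08, -0.03], -0.94],
    [[0.308, -0.08, -0.03], -0.94],
    [[0.308, -0.08, -0.03], -0.94]
  ]
}}

```text
t: 0.72
eef_pos: [0.4387, -0.3133, 0.2681]
orientation: [-0.0, 0.797, 0.604, -0.0]
force: [0.4, -0.4, 0.2]
gripper_width: 0.0882
grip_force: 0.0
```

{"fn": "apply_moves", "kwargs": {
  "increments": [
    [[0, 0, 0], 0],
    [[0, 0, 0], 0]
  ]
}}

```text
t: 0.98
eef_pos: [0.4369, -0.3149, 0.2676]
orientation: [-0.0, 0.799, 0.601, -0.0]
force: [-0.1, 0.3, 0.8]
gripper_width: 0.0884
grip_force: 0.0
```

```bash
python3 - <<'E'
from h import *
go(443,-310,270,74)
d=wrist('w1');print(np.array(d['tool_from_camera']).round(3).tolist())
go(443,-310,270,74)
E
```

```text
t 0.97 tcp [ 436.9 -314.9  267.6] yaw 73.93 tilt [-9.e-04  4.e-04 -1.e+00] shift [ 0.0064  0.0045 -0.0024] turn -0.0012 F [-0.1  0.3  0.8] w 0.08838672637111457 g 0.0 q6 -0.56
[[0.0, -0.95, -0.314, 0.082], [1.0, 0.0, 0.0, -0.0], [0.0, -0.314, 0.95, -0.146], [0.0, 0.0, 0.0, 1.0]]
t 1.02 tcp [ 436.5 -315.4  267.7] yaw 73.87 tilt [-8.e-04  5.e-04 -1.e+00] shift [ 0.007   0.0048 -0.0023] turn -0.0023 F [ 1.3 -0.7 -0.5] w 0.08850830383069892 g 0.0 q6 -0.56
```

View pics/w1.png

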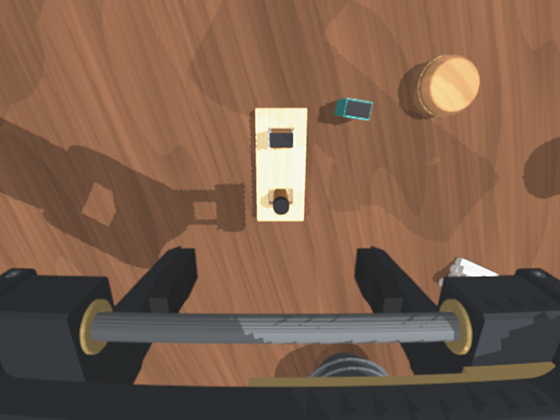

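The wrist view shows the rack at (281,165), the cell top at (281,140), the vial at (281,205) and the turquoise block at (355,109). The rack edges are parallel to the tool axes. Next I measure the cell and rack and plan the move to the stand.

```bash
python3 - <<'E'
from h import *
d=pickle.load(open('w1.pkl','rb'));im=d['img'];hsv=cv2.cvtColor(im,cv2.COLOR_BGR2HSV)
m=np.zeros(im.shape[:2],np.uint8);m[100:230,245:315]=cv2.inRange(hsv,(0,0,200),(180,125,255))[100:230,245:315]
p=np.argwhere(m)[:,::-1].astype(float);W=onz(0,p,.024,d)[:,:2]*1000
print('rack',cv2.minAreaRect(W.astype(np.float32)))
for box in((262,125,36,27),(268,192,28,26)):
    x,y,w,h=box;g=(im[y:y+h,x:x+w].max(2)<70).astype(np.uint8)
    n,l,s,c=cv2.connectedComponentsWithStats(g);i=1+s[1:,4].argmax()
    p=np.argwhere(l==i)[:,::-1].astype(float)+[x,y];W=onz(0,p,.068 if y<150 else .07,d)[:,:2]*1000
    print('top',p.mean(0),s[i],W.mean(0),cv2.minAreaRect(W.astype(np.float32)))
go(590,70,290,84)
E
```

```text
rack ((444.44769287109375, -310.7470703125), (151.26779174804688, 65.704345703125), 73.84724426269531)
top [288.71794872 138.82051282] [21  9  9 13 39] [ 464.3116916  -272.97834948] ((462.090576171875, -273.746337890625), (13.647404670715332, 9.080399513244629), 74.80609893798828)
top [280.41826923 204.91826923] [  5   5  15  17 208] [ 433.80362976 -346.0564805 ] ((433.2866516113281, -346.08966064453125), (20.50461769104004, 16.95067024230957), 74.63728332519531)
t 1.02 tcp [ 436.5 -315.4  267.7] yaw 73.87 tilt [-8.e-04  5.e-04 -1.e+00] shift [ 0.4128  0.0404 -0.0223] turn -0.1768 F [ 1.3 -0.7 -0.5] w 0.08850830383069892 g 0.0 q6 -0.56
```

{"fn": "apply_moves", "kwargs": {
  "increments": [
    [[0.354, 0.089, -0.032], -0.177],
    [[0.354, 0.089, -0.032], -0.177],
    [[0.354, 0.089, -0.032], -0.177],
    [[0.354, 0.089, -0.032], -0.177],
    [[0.354, 0.089, -0.032], -0.177]
  ]
}}

```text
t: 1.65
eef_pos: [0.5939, -0.0454, 0.2955]
orientation: [0.0, 0.744, 0.669, -0.0]
force: [0.3, 0.1, -0.1]
gripper_width: 0.088
grip_force: 0.0
```

{"fn": "apply_moves", "kwargs": {
  "increments": [
    [[0.07, 0.017, 0], 0],
    [[0.07, 0.017, 0], 0],
    [[0.07, 0.017, 0], 0]
  ]
}}

```text
t: 2.02
eef_pos: [0.6174, 0.0211, 0.295]
orientation: [-0.0, 0.743, 0.669, -0.0]
force: [0.6, -0.3, -0.5]
gripper_width: 0.0882
grip_force: 0.0
```

```bash
python3 - <<'E'
from h import *
d=wrist('w2');go(442,306,200,84)
E
```

```text
t 2.08 tcp [617.3  20.5 295.2] yaw 84.0 tilt [-5.e-04 -4.e-04 -1.e+00] shift [ 0.2657 -0.2042  0.0952] turn -0.0001 F [-0.5 -0.1 -0.3] w 0.08802811858617095 g 0.0 q6 -0.05
```

View pics/w2.png

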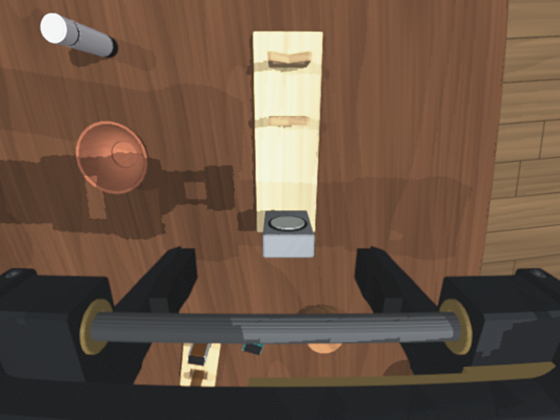

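The wrist view shows the plank from (253..322, row 32) down to the screen, with saddles at rows 60 and 121 and the screen's top face at (264..314, 235..257). Next I fit the stand pose.

```bash
python3 - <<'E'
from h import *
d=pickle.load(open('w2.pkl','rb'));im=d['img'];hsv=cv2.cvtColor(im,cv2.COLOR_BGR2HSV)
m=cv2.inRange(hsv,(15,0,170),(45,125,255))
L=[];Rr=[]
for r in range(36,200,4):
    c=np.flatnonzero(m[r,235:340])+235
    if len(c)>40: L.append((c.min()-.0,r));Rr.append((c.max()+1.,r))
A=onz(0,L,.015,d)[:,:2]*1000;B=onz(0,Rr,.015,d)[:,:2]*1000
M=[]
for Q in(A,B):
    v=cv2.fitLine(Q.astype(np.float32),cv2.DIST_HUBER,0,.01,.01).ravel();M.append(v);print('edge yaw',np.degrees(np.arctan2(v[1],v[0]))%180,v[2:])
print('mid',np.median((A+B)/2,0),'width',np.median(np.linalg.norm(A-B,axis=1)))
top=np.array([[c,min(np.flatnonzero(m[20:60,c]))+20] for c in range(258,318,3)],float)
E=onz(0,top,.015,d)[:,:2]*1000;print('end edge mid',np.median(E,0))
S=onz(0,[(264,235),(313,235),(314,257),(264,257)],.110,d)[:,:2]*1000;print('screen top',S.round(1).tolist(),S.mean(0))
# candidates
for c0,yaw in (((636,57),84),((638,57),84),((638,58),83)):
    t=np.radians(yaw+180);X=np.array([np.cos(t),np.sin(t)]);Y=np.array([-X[1],X[0]])
    f=lambda x,y,z:[*(np.array(c0)+X*x+Y*y),z]
    P=np.array([f(-140,-45,15),f(-140,45,15),f(102,-32,110),f(102,32,110),f(134,32,110),f(134,-32,110),f(-101,-25,76),f(-101,25,76)])/1000
    print(c0,yaw,proj(0,P,d).round(1).tolist(),proj('top',P[:2]).round(1).tolist())
# torch via top & w2 lens disc
g=im[5:55,30:80].min(2)>225;p=np.argwhere(g)[:,::-1].mean(0)+[30,5];print('torch2 by wrist',p,onz(0,[p],.11,d).round(4))
E
```

```text
edge yaw 84.17242 [594.78754  84.84958]
edge yaw 84.01957 [684.8165   81.25973]
mid [640.67657232  87.40323383] width 89.82489933225324
end edge mid [649.47619271 195.72177836]
screen top [[596.6, -42.1], [655.6, -48.2], [655.0, -78.2], [593.1, -71.7]] [625.09208568 -60.05262689]
(636, 57) 84 [[252.3, 30.5], [322.4, 30.7], [261.4, 234.5], [314.2, 234.5], [313.1, 258.1], [261.7, 258.1], [266.7, 55.1], [311.3, 55.3]] [[180.6, 172.4], [186.1, 137.0]]
(638, 57) 84 [[253.8, 30.3], [323.9, 30.6], [263.0, 234.3], [315.9, 234.4], [314.7, 258.0], [263.3, 257.9], [268.5, 54.9], [313.1, 55.1]] [[180.6, 171.6], [186.1, 136.2]]
(638, 58) 83 [[255.6, 28.8], [325.8, 30.4], [261.4, 233.1], [314.4, 234.0], [312.8, 257.6], [261.4, 256.8], [269.9, 53.6], [314.6, 54.6]] [[180.1, 170.6], [186.2, 135.3]]
torch2 by wrist [53.13518198 27.6915078 ] [[0.4072 0.2087 0.11  ]]
```

{"fn": "apply_moves", "kwargs": {
  "increments": [
    [[0.266, -0.204, 0.09], 0],
    [[0.266, -0.204, 0.09], 0],
    [[0.266, -0.204, 0.09], 0],
    [[0.266, -0.204, 0.09], 0],
    [[0.266, -0.204, 0.09], 0]
  ]
}}

```text
t: 2.7
eef_pos: [0.4589, 0.2788, 0.2142]
orientation: [0.0, 0.744, 0.669, 0.0]
force: [-0.3, -0.6, 0.2]
gripper_width: 0.0885
grip_force: 0.0
```

{"fn": "apply_moves", "kwargs": {
  "increments": [
    [[0, 0, 0], 0],
    [[0, 0, 0], 0],
    [[0, 0, 0], 0]
  ]
}}

```text
t: 3.08
eef_pos: [0.4605, 0.2778, 0.2147]
orientation: [0.0, 0.743, 0.669, 0.0]
force: [0.2, -0.4, -0.3]
gripper_width: 0.0881
grip_force: 0.0
```

```bash
python3 - <<'E'
from h import *
d=wrist('w3');go(442.5,306,54,84.1)
im=d['img'];q=proj(0,[[.4425,.306,.11]],d)[0];print(q)
x,y=(q-30).astype(int);y=max(y,0);g=(im[y:y+60,x:x+60].min(2)>235).astype(np.uint8)
n,l,s,c=cv2.connectedComponentsWithStats(g)
for i in range(1,n):
    if s[i,4]>100: print(s[i],c[i]+[x,y],onz(0,[c[i]+[x,y]],.11,d))
cv2.imwrite('pics/w3.png',im)
E
```

```text
t 3.12 tcp [460.4 278.  214.6] yaw 83.98 tilt [ 7.e-04  1.e-04 -1.e+00] shift [ 0.026  -0.0208  0.1606] turn -0.0021 F [-0.8  0.3 -0.4] w 0.08807894051556595 g 0.0 q6 0.43
[251.21162205 175.61600724]
[ 14  15  33  32 822] [251.23844282 175.59245742] [[0.44252556 0.306018   0.11      ]]
```

{"fn": "apply_moves", "kwargs": {
  "increments": [
    [[0.026, -0.021, 0.02], -0.002],
    [[0.026, -0.021, 0.06], -0.002],
    [[0.026, -0.021, 0.11], -0.002],
    [[0.026, -0.021, 0.16], -0.002],
    [[0.026, -0.021, 0.16], -0.002]
  ]
}}

```text
t: 3.75
eef_pos: [0.4401, 0.306, 0.052]
orientation: [-0.001, 0.742, 0.67, -0.003]
force: [0.3, 0.4, -0.2]
gripper_width: 0.0882
grip_force: 0.0
```

```bash
python3 - <<'E'
from h import *
go(442.5,306,54,84.1)
E
```

```text
t 3.75 tcp [440.1 306.   52. ] yaw 84.16 tilt [-0.0058 -0.0024 -1.    ] shift [ 0.0003  0.0024 -0.002 ] turn 0.0011 F [ 0.3  0.4 -0.2] w 0.08815762975858003 g 0.0 q6 0.49
```

{"fn": "apply_moves", "kwargs": {
  "increments": [
    [[0, 0.002, -0.002], 0],
    [[0, 0.002, -0.002], 0],
    [[0, 0.002, -0.002], 0],
    [[0, 0.002, -0.002], 0],
    [[0, 0.002, -0.002], 0]
  ],
  "claw": 0.0,
  "squeeze": 15
}}

```text
t: 4.38
eef_pos: [0.4431, 0.3072, 0.0565]
orientation: [0.0, 0.742, 0.671, 0.0]
force: [-0.6, -0.5, -0.0]
gripper_width: 0.0404
grip_force: 0.0
```

{"fn": "apply_moves", "kwargs": {
  "increments": [
    [[0, 0, -0.02], 0],
    [[0, 0, -0.07], 0],
    [[0, 0, -0.1], 0]
  ]
}}

```text
t: 4.75
eef_pos: [0.4434, 0.3073, 0.1583]
orientation: [0.0, 0.742, 0.671, 0.001]
force: [0.0, 0.2, -0.6]
gripper_width: 0.0275
grip_force: 15.0
```

```bash
python3 - <<'E'
from h import *
go(530,235,54,84.1)
E
```

```text
t 4.75 tcp [443.4 307.3 158.3] yaw 84.25 tilt [ 1.5e-03  6.0e-04 -1.0e+00] shift [-0.0634  0.0933  0.1044] turn 0.0026 F [ 0.   0.2 -0.6] w 0.027494092532291164 g 14.994019721634686 q6 0.49
```

```bash
python3 - <<'E'
from h import *
from rig import snapshot
d=snapshot('scene')
s,p,M=st();g=p+M[:,2]*-.0187
for k in (100,70): 
  print(k,proj('scene',[g-[0,0,k/1000],g+[0,0,.11-k/1000]]).round(1).tolist())
cv2.imwrite('pics/s4.png',cv2.resize(d['img'][60:210,250:450],None,fx=4,fy=4,interpolation=cv2.INTER_CUBIC))
E
```

```text
100 [[342.4, 143.9], [345.7, 105.6]]
70 [[343.2, 133.9], [346.7, 94.3]]
```

View pics/s4.png

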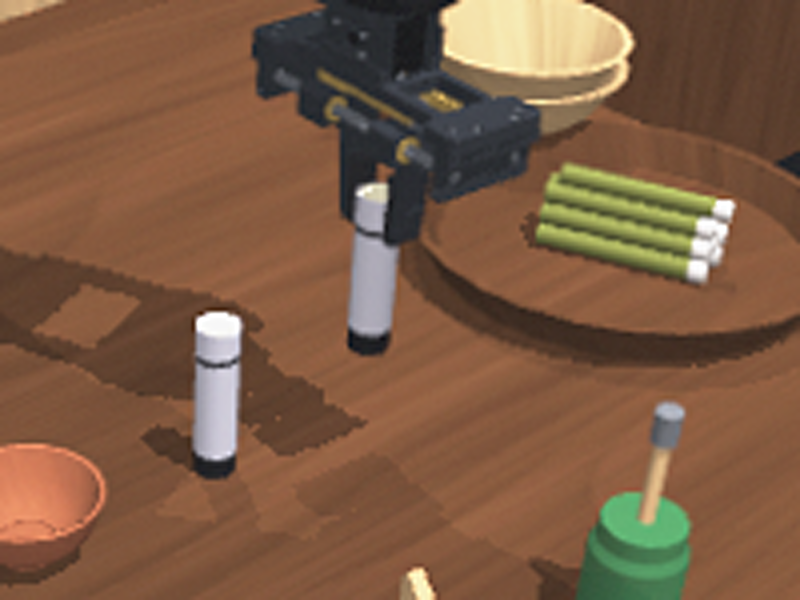

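The torch is upright in the fingers, gripped near its top: tail at crop (368,350), lens at (375,190). I lifted before the fingers had fully closed. I'll set it down in a free spot and regrip lower.

{"fn": "apply_moves", "kwargs": {
  "increments": [
    [[-0.03, 0.045, 0], 0],
    [[-0.063, 0.093, 0], 0],
    [[-0.063, 0.093, 0.03], 0],
    [[-0.063, 0.093, 0.055], 0],
    [[-0.063, 0.093, 0.064], 0]
  ]
}}

```text
t: 5.42
eef_pos: [0.5285, 0.2349, 0.0902]
orientation: [-0.001, 0.742, 0.671, -0.001]
force: [1.2, -0.3, -0.5]
gripper_width: 0.0275
grip_force: 15.0
```

{"fn": "apply_moves", "kwargs": {
  "increments": [
    [[0, 0, 0.003], 0],
    [[0, 0, 0.006], 0]
  ]
}}

```text
t: 5.68
eef_pos: [0.5297, 0.2354, 0.0869]
orientation: [0.0, 0.742, 0.671, 0.001]
force: [0.2, 0.5, -1.1]
gripper_width: 0.027
grip_force: 15.0
```

{"fn": "apply_moves", "kwargs": {
  "increments": [
    [[0, 0, 0.003], 0],
    [[0, 0, 0.005], 0]
  ]
}}

```text
t: 5.92
eef_pos: [0.5309, 0.2357, 0.0843]
orientation: [0.001, 0.742, 0.671, 0.002]
force: [-3.0, -1.2, 22.7]
gripper_width: 0.0273
grip_force: 15.0
```

{"fn": "apply_moves", "kwargs": {
  "increments": [
    [[0, 0, 0.002], 0],
    [[0, 0, 0.004], 0]
  ]
}}

```text
t: 6.18
eef_pos: [0.5317, 0.2359, 0.0817]
orientation: [0.002, 0.742, 0.671, 0.004]
force: [-3.9, -0.3, 25.4]
gripper_width: 0.0276
grip_force: 15.0
```

{"fn": "apply_moves", "kwargs": {
  "increments": [
    [[0, 0, -0.003], 0],
    [[0, 0, -0.003], 0],
    [[0, 0, -0.003], 0]
  ],
  "claw": 0.045
}}

```text
t: 6.55
eef_pos: [0.5292, 0.2351, 0.0801]
orientation: [-0.0, 0.742, 0.671, -0.0]
force: [0.0, 0.7, -0.5]
gripper_width: 0.045
grip_force: 0.0
```

{"fn": "apply_moves", "kwargs": {
  "increments": [
    [[0, 0, 0.012], 0],
    [[0, 0, 0.024], 0],
    [[0, 0, 0.031], 0]
  ]
}}

```text
t: 6.92
eef_pos: [0.5288, 0.235, 0.0479]
orientation: [-0.0, 0.742, 0.671, -0.001]
force: [-0.2, -0.0, 0.6]
gripper_width: 0.0449
grip_force: 0.0
```

```bash
python3 - <<'E'
from h import *
d=wrist('w5');go(530,235,54,84.1)
im=d['img'];s,p,M=st();q=proj(0,[[p[0],p[1],.11]],d)[0];print(q)
x,y=(q-35).astype(int);y=max(y,0);g=(im[y:y+70,x:x+70].min(2)>200).astype(np.uint8)
n,l,S,c=cv2.connectedComponentsWithStats(g)
for i in range(1,n):
    if S[i,4]>100: print(S[i],c[i]+[x,y],onz(0,[c[i]+[x,y]],.11,d))
E
```

```text
t 6.97 tcp [528.6 235.   47.4] yaw 84.24 tilt [-2.5e-03 -6.0e-04 -1.0e+00] shift [ 0.0001  0.0014 -0.0066] turn 0.0025 F [-0.  0. -1.] w 0.04490979416312823 g 0.0 q6 0.32
[274.86874191 349.67691245]
[   1   29   69   35 1964] [276.40325866 358.30142566] [[0.52874575 0.23092836 0.11      ]]
```

{"fn": "apply_moves", "kwargs": {
  "increments": [
    [[0, 0, -0.006], 0],
    [[0, 0, -0.006], 0],
    [[0, 0, -0.006], 0],
    [[0, 0, -0.006], 0],
    [[0, 0, -0.006], 0]
  ],
  "claw": 0.0,
  "squeeze": 10
}}

```text
t: 7.6
eef_pos: [0.53, 0.2353, 0.0563]
orientation: [0.001, 0.742, 0.671, 0.001]
force: [0.4, -0.2, 6.6]
gripper_width: 0.0275
grip_force: 10.0
```

```bash
python3 - <<'E'
from h import *
go(530,235,54,84.1)
a0=np.degrees(np.arctan2(14,72.5));r=np.hypot(14,72.5)
for th in range(0,80,6):
    b=np.radians(th-a0);print(th,'x',round(14+r*np.sin(b),1),'dz',round(72.5-r*np.cos(b),1))
E
```

```text
t 7.6 tcp [530.  235.3  56.3] yaw 84.24 tilt [ 2.2e-03  4.0e-04 -1.0e+00] shift [-0.0003 -0.      0.0023] turn 0.0025 F [ 0.4 -0.2  6.6] w 0.027492980503579283 g 9.9983048485592 q6 0.32
0 x 0.0 dz 0.0
6 x 7.7 dz -1.1
12 x 15.4 dz -1.3
18 x 23.1 dz -0.8
24 x 30.7 dz 0.6
30 x 38.1 dz 2.7
36 x 45.3 dz 5.6
42 x 52.1 dz 9.3
48 x 58.5 dz 13.6
54 x 64.4 dz 18.6
60 x 69.8 dz 24.1
66 x 74.5 dz 30.2
72 x 78.6 dz 36.8
78 x 82.0 dz 43.7
```

{"fn": "apply_moves", "kwargs": {
  "increments": [
    [[-0.008, 0, 0.001], 0],
    [[-0.017, 0, 0.001], 0],
    [[-0.026, 0, 0.002], 0],
    [[-0.035, 0, 0.004], 0],
    [[-0.044, 0, 0.008], 0]
  ]
}}

```text
t: 8.22
eef_pos: [0.5254, 0.1909, 0.0478]
orientation: [0.001, 0.742, 0.671, 0.001]
force: [0.8, -0.4, 4.2]
gripper_width: 0.0277
grip_force: 10.0
```

```bash
python3 - <<'E'
from h import *
from rig import snapshot
d=snapshot('scene');go(530,235,54,84.1)
s,p,M=st();g=p-M[:,2]*.0187
u,v=proj('scene',[g])[0].astype(int);print(u,v)
cv2.imwrite('pics/s6.png',cv2.resize(d['img'][v-60:v+60,u-80:u+80],None,fx=4,fy=4,interpolation=cv2.INTER_CUBIC))
E
```

```text
t 8.28 tcp [525.1 190.   47.2] yaw 84.21 tilt [ 4.e-04 -7.e-04 -1.e+00] shift [ 0.0453  0.0003 -0.0069] turn 0.002 F [ 1.7 -3.6  6.1] w 0.02778831022427224 g 10.003953664563596 q6 0.24
330 180
```

View pics/s6.png

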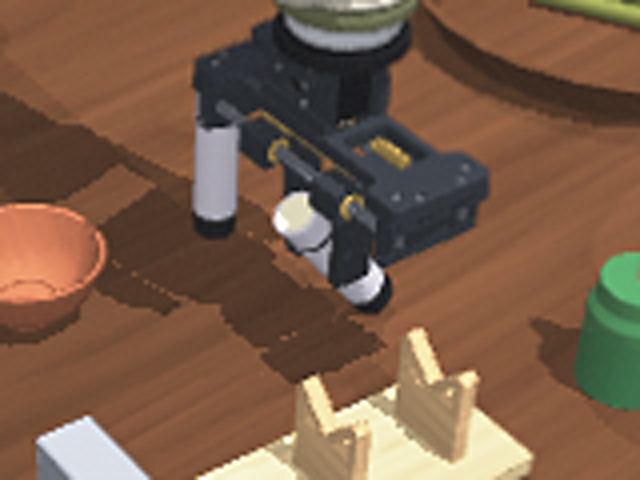

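The torch is tilting about the pads as intended, with the lens toward the beam direction. I continue the arc.

{"fn": "apply_moves", "kwargs": {
  "increments": [
    [[-0.008, 0, 0.004], 0],
    [[-0.015, 0, 0.009], 0],
    [[-0.021, 0, 0.015], 0],
    [[-0.027, 0, 0.022], 0],
    [[-0.031, 0, 0.028], 0]
  ]
}}

```text
t: 8.9
eef_pos: [0.5215, 0.1603, 0.0185]
orientation: [-0.0, 0.742, 0.671, -0.0]
force: [1.0, 0.9, -0.5]
gripper_width: 0.0278
grip_force: 10.0
```

{"fn": "apply_moves", "kwargs": {
  "increments": [
    [[0, 0, -0.03], 0],
    [[0, 0, -0.09], 0],
    [[0, 0, -0.11], 0]
  ]
}}

```text
t: 9.28
eef_pos: [0.5225, 0.1607, 0.1319]
orientation: [0.001, 0.742, 0.671, 0.001]
force: [-0.0, -0.5, -2.2]
gripper_width: 0.0274
grip_force: 10.0
```

```bash
python3 - <<'E'
from h import *
from rig import snapshot
d=snapshot('scene');go(645,139,120,84.1)
s,p,M=st();g=p-M[:,2]*.0187
u,v=proj('scene',[g])[0].astype(int);print(u,v)
cv2.imwrite('pics/s7.png',cv2.resize(d['img'][v-60:v+60,u-80:u+80],None,fx=4,fy=4,interpolation=cv2.INTER_CUBIC))
X=np.array([-np.cos(np.radians(84.1)),-np.sin(np.radians(84.1)),0])
for k in(70,75):
  for th in(60,70,80,90):
    a=X*np.sin(np.radians(th))+[0,0,np.cos(np.radians(th))]
    print(k,th,((proj('scene',[g-a*k/1000,g+a*(110-k)/1000])-[u-80,v-60])*4).round().tolist())
E
```

```text
t 9.32 tcp [523.  160.8 133. ] yaw 84.27 tilt [ 5.e-03  5.e-04 -1.e+00] shift [-0.0095  0.1235  0.0136] turn 0.0029 F [ 1.7 -0.1 -0.8] w 0.02723920997792723 g 9.994607385015115 q6 0.18
323 153
70 60 [[400.0, 261.0], [271.0, 231.0]]
70 70 [[409.0, 242.0], [266.0, 242.0]]
70 80 [[415.0, 224.0], [263.0, 254.0]]
70 90 [[418.0, 205.0], [262.0, 265.0]]
75 60 [[406.0, 262.0], [278.0, 232.0]]
75 70 [[415.0, 242.0], [273.0, 242.0]]
75 80 [[421.0, 222.0], [271.0, 252.0]]
75 90 [[425.0, 202.0], [270.0, 262.0]]
```

View pics/s7.png

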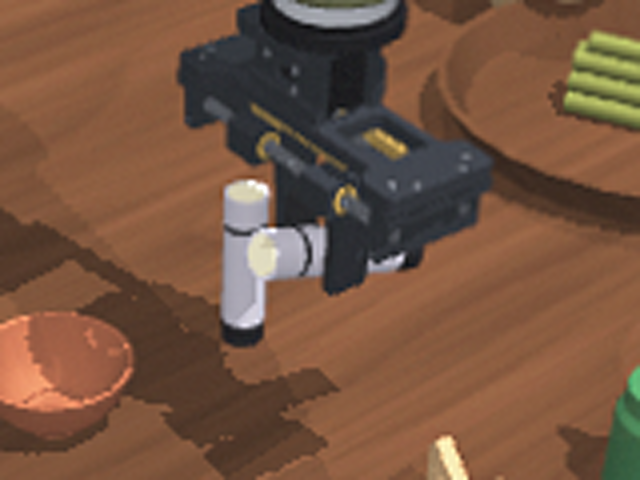

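The torch is now nearly level in the fingers, about 10–13° tail-low, with the lens at (263,254). I move it over the cradle.

```bash
python3 - <<'E'
from h import *
go(641.5,105.4,120,84.1)
E
```

```text
t 9.32 tcp [523.  160.8 133. ] yaw 84.27 tilt [ 5.e-03  5.e-04 -1.e+00] shift [-0.0433  0.1234  0.0136] turn 0.0029 F [ 1.7 -0.1 -0.8] w 0.02723920997792723 g 9.994607385015115 q6 0.18
```

{"fn": "apply_moves", "kwargs": {
  "increments": [
    [[-0.02, 0.06, 0], 0.003],
    [[-0.043, 0.123, 0], 0.003],
    [[-0.043, 0.123, 0.013], 0.003],
    [[-0.043, 0.123, 0.023], 0.003],
    [[-0.043, 0.123, 0.023], 0.003]
  ]
}}

```text
t: 9.95
eef_pos: [0.6382, 0.1063, 0.1048]
orientation: [-0.001, 0.742, 0.67, -0.001]
force: [0.0, -0.1, -0.8]
gripper_width: 0.0279
grip_force: 10.0
```

```bash
python3 - <<'E'
from h import *
from rig import snapshot
go(641.5,105.4,58,84.1)
d=snapshot('scene');w=wrist('w8')
s,p,M=st();g=p-M[:,2]*.0187
u,v=proj('scene',[g])[0].astype(int);print(u,v)
a=cv2.resize(d['img'][v-50:v+70,u-70:u+60],None,fx=3.0,fy=3.0,interpolation=cv2.INTER_CUBIC)
b=w['img'][60:420,80:480]
o=np.zeros((360,800,3),np.uint8);o[:,:390]=a;o[:,400:]=b
cv2.imwrite('pics/s8.png',o)
E
```

```text
t 9.95 tcp [638.2 106.3 104.8] yaw 84.13 tilt [-3.5e-03  2.0e-04 -1.0e+00] shift [-0.0005  0.0035  0.0468] turn 0.0006 F [ 0.  -0.1 -0.8] w 0.027881276924642776 g 9.994033105904236 q6 0.09
342 198
```

View pics/s8.png

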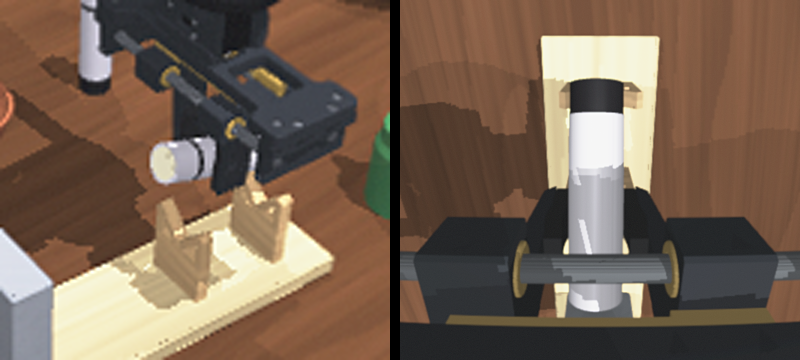

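The left crop shows the torch above the saddles with its lens toward the screen. The right (wrist) crop shows the tail at (596,80), in line with the plank and rear saddle at (600,95) to a few mm. I lower it.

{"fn": "apply_moves", "kwargs": {
  "increments": [
    [[0, 0.003, 0.012], 0],
    [[0, 0.003, 0.022], 0],
    [[0, 0.003, 0.03], 0],
    [[0, 0.003, 0.038], 0],
    [[0, 0.003, 0.044], 0]
  ]
}}

```text
t: 10.68
eef_pos: [0.6426, 0.105, 0.0619]
orientation: [-0.0, 0.743, 0.67, -0.0]
force: [-9.5, -1.2, 11.0]
gripper_width: 0.0279
grip_force: 10.0
```

```bash
python3 - <<'E'
from h import *
go(641.5,105.4,56.3,84.1)
E
```

```text
t 10.68 tcp [642.6 105.   61.9] yaw 84.07 tilt [-8.e-04 -2.e-04 -1.e+00] shift [ 0.0003 -0.0012  0.0056] turn -0.0005 F [-9.5 -1.2 11. ] w 0.027893664205063375 g 10.014288425445557 q6 0.09
```

{"fn": "apply_moves", "kwargs": {
  "increments": [
    [[0, -0.002, 0.001], 0],
    [[0, -0.002, 0.003], 0],
    [[0, -0.002, 0.005], 0]
  ]
}}

```text
t: 11.05
eef_pos: [0.6418, 0.1053, 0.0598]
orientation: [0.001, 0.743, 0.67, 0.001]
force: [-5.6, -1.3, 16.9]
gripper_width: 0.0276
grip_force: 10.0
```

```bash
python3 - <<'E'
from h import *
go(641.5,105.4,56.3,84.1)
E
```

```text
t 11.05 tcp [641.8 105.3  59.8] yaw 84.08 tilt [ 3.1e-03 -2.0e-04 -1.0e+00] shift [ 0.0001 -0.0003  0.0035] turn -0.0004 F [-5.6 -1.3 16.9] w 0.027555425297340702 g 10.016802727232061 q6 0.09
```

{"fn": "apply_moves", "kwargs": {
  "increments": [
    [[0, 0, -0.002], 0],
    [[0, 0, -0.002], 0],
    [[0, 0, -0.002], 0]
  ],
  "claw": 0.06
}}

```text
t: 11.42
eef_pos: [0.6408, 0.1054, 0.059]
orientation: [-0.0, 0.743, 0.67, -0.0]
force: [1.0, -0.2, 0.2]
gripper_width: 0.0555
grip_force: 0.0
```

{"fn": "apply_moves", "kwargs": {
  "increments": [
    [[0, 0, -0.03], 0],
    [[0, 0, -0.08], 0],
    [[-0.03, 0, -0.14], 0],
    [[-0.06, 0, -0.19], 0],
    [[-0.06, 0, -0.19], 0]
  ]
}}

```text
t: 12.05
eef_pos: [0.6358, 0.0438, 0.2537]
orientation: [0.003, 0.744, 0.669, 0.003]
force: [-0.3, 0.5, -0.8]
gripper_width: 0.06
grip_force: 0.0
```

{"fn": "apply_moves", "kwargs": {
  "increments": [
    [[0, 0, 0], 0],
    [[0, 0, 0], 0]
  ]
}}

```text
t: 12.3
eef_pos: [0.6343, 0.0464, 0.2476]
orientation: [-0.001, 0.742, 0.67, -0.001]
force: [0.2, 0.4, -0.2]
gripper_width: 0.06
grip_force: 0.0
```

```bash
python3 - <<'E'
from h import *
go(641.5,105.4,56.3,84.1)
w=wrist('w9')
t=np.radians(84.1+180);X=np.array([np.cos(t),np.sin(t)]);Y=np.array([-X[1],X[0]]);c0=np.array([636.5,56.7])
f=lambda x,y,z:[*(c0+X*x+Y*y),z]
P=np.array([f(-120,-14,75),f(-120,14,75),f(-10,-14,75),f(-10,14,75),f(-120,0,89),f(-10,0,89),f(-140,-45,15),f(-140,45,15)])/1000
q=proj(0,P,w).round(1);print(q.tolist())
im=w['img'].copy()
for a in q: cv2.circle(im,tuple(int(v) for v in a),1,(0,0,255),-1)
cv2.imwrite('pics/w9a.png',cv2.resize(im[0:250,200:400],None,fx=2.4,fy=2.4,interpolation=cv2.INTER_CUBIC))
E
```

```text
t 12.3 tcp [634.3  46.4 247.6] yaw 84.11 tilt [-3.e-03  5.e-04 -1.e+00] shift [0.0594 0.0017 0.1913] turn 0.0003 F [ 0.2  0.4 -0.2] w 0.060031513886859296 g 0.0 q6 -0.01
[[263.1, 56.2], [291.7, 56.2], [264.2, 167.1], [290.1, 167.1], [277.4, 53.7], [277.2, 169.7], [238.3, 46.3], [316.3, 46.3]]
```

View pics/w9a.png

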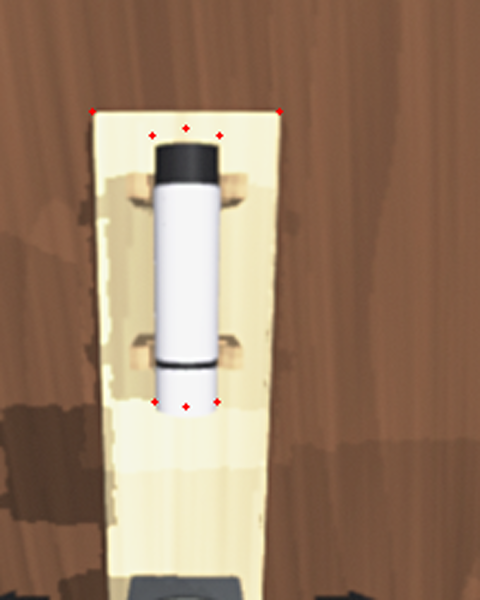

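```bash
python3 - <<'E'
from h import *
d=pickle.load(open('w9.pkl','rb'));im=d['img']
g=im[:,273:282].astype(float).mean(1).mean(1)
print('tail',[(r,int(g[r])) for r in range(50,68)]);print('lens',[(r,int(g[r])) for r in range(146,182)])
t=np.radians(84.1+180);X=np.array([np.cos(t),np.sin(t)]);c0=np.array([636.5,56.7])
for r in(58,60,62,168,170,172,174):
    print(r,[round(float((onz(0,[(277.3,r)],z,d)[0,:2]*1000-c0)@X),1) for z in(.075,.089)])
go(643.2,121.4,59,84.1)
E
```

```text
tail [(50, 231), (51, 231), (52, 231), (53, 231), (54, 231), (55, 231), (56, 231), (57, 233), (58, 219), (59, 147), (60, 76), (61, 61), (62, 65), (63, 66), (64, 66), (65, 66), (66, 66), (67, 66)]
lens [(146, 245), (147, 245), (148, 247), (149, 251), (150, 232), (151, 129), (152, 54), (153, 108), (154, 226), (155, 251), (156, 247), (157, 245), (158, 245), (159, 245), (160, 245), (161, 245), (162, 245), (163, 245), (164, 245), (165, 245), (166, 245), (167, 245), (168, 245), (169, 245), (170, 245), (171, 246), (172, 246), (173, 243), (174, 238), (175, 236), (176, 236), (177, 236), (178, 236), (179, 236), (180, 236), (181, 236)]
58 [-118.4, -116.3]
60 [-116.6, -114.6]
62 [-114.7, -112.8]
168 [-9.0, -11.7]
170 [-6.8, -9.6]
172 [-4.6, -7.5]
174 [-2.4, -5.4]
t 12.35 tcp [634.4  46.3 247.7] yaw 84.11 tilt [-2.7e-03  3.0e-04 -1.0e+00] shift [0.0756 0.0016 0.1887] turn 0.0002 F [0.6 1.4 0.4] w 0.06020510291570715 g 0.0 q6 -0.01
```

The torch rests level in both saddles but about 4 mm too far forward: its middle is at x = -60.7, against -65. I'll regrip at the middle and slide it back.

{"fn": "apply_moves", "kwargs": {
  "increments": [
    [[0.04, 0.001, 0.02], 0],
    [[0.076, 0.002, 0.06], 0],
    [[0.076, 0.002, 0.11], 0],
    [[0.076, 0.002, 0.16], 0],
    [[0.076, 0.002, 0.188], 0]
  ]
}}

```text
t: 12.98
eef_pos: [0.6429, 0.1217, 0.0575]
orientation: [-0.002, 0.742, 0.67, -0.002]
force: [-0.2, 1.0, 1.0]
gripper_width: 0.0599
grip_force: 0.0
```

{"fn": "apply_moves", "kwargs": {
  "increments": [
    [[0, 0, 0], 0],
    [[0, 0, 0], 0],
    [[0, 0, 0], 0],
    [[0, 0, 0], 0],
    [[0, 0, 0], 0]
  ],
  "claw": 0.0,
  "squeeze": 5
}}

```text
t: 13.6
eef_pos: [0.6435, 0.1214, 0.0625]
orientation: [-0.001, 0.743, 0.67, -0.001]
force: [-9.0, 0.1, 7.9]
gripper_width: 0.0279
grip_force: 5.0
```

```bash
python3 - <<'E'
from h import *
go(643.2,121.4,59,84.1)
E
```

```text
t 13.6 tcp [643.5 121.4  62.5] yaw 84.09 tilt [-2.6e-03  1.0e-04 -1.0e+00] shift [ 0.     -0.0003  0.0035] turn -0.0001 F [-9.   0.1  7.9] w 0.027888487486654366 g 4.999992814846337 q6 0.11
```

{"fn": "apply_moves", "kwargs": {
  "increments": [
    [[0, -0.0015, 0], 0],
    [[0.003, -0.0015, 0], 0],
    [[0.0045, -0.0015, 0], 0],
    [[0.0045, -0.0015, 0], 0]
  ]
}}

```text
t: 14.1
eef_pos: [0.6438, 0.1248, 0.0623]
orientation: [0.001, 0.743, 0.67, -0.0]
force: [-3.1, -5.0, 6.3]
gripper_width: 0.028
grip_force: 5.0
```

```bash
python3 - <<'E'
from h import *
go(643.2,121.4,59,84.1)
E
```

```text
t 14.1 tcp [643.8 124.8  62.3] yaw 84.06 tilt [ 7.0e-04 -1.6e-03 -1.0e+00] shift [-0.0034 -0.0002  0.0033] turn -0.0006 F [-3.1 -5.   6.3] w 0.02795615289202058 g 4.998878538608551 q6 0.12
```

{"fn": "apply_moves", "kwargs": {
  "increments": [
    [[0.001, -0.0005, 0], 0],
    [[0.001, -0.0005, 0], 0]
  ]
}}

```text
t: 14.35
eef_pos: [0.6439, 0.1259, 0.0623]
orientation: [0.001, 0.743, 0.67, 0.0]
force: [0.1, -5.2, 5.0]
gripper_width: 0.028
grip_force: 5.0
```

{"fn": "apply_moves", "kwargs": {
  "increments": [
    [[0, 0, 0], 0],
    [[0, 0, 0], 0],
    [[0, 0, 0], 0],
    [[0, 0, 0], 0]
  ],
  "claw": 0.06
}}

```text
t: 14.85
eef_pos: [0.643, 0.1268, 0.0612]
orientation: [-0.0, 0.743, 0.67, -0.0]
force: [0.0, -1.8, 0.1]
gripper_width: 0.0602
grip_force: 0.0
```

{"fn": "apply_moves", "kwargs": {
  "increments": [
    [[0, 0, -0.03], 0],
    [[0, 0, -0.08], 0],
    [[-0.04, 0, -0.14], 0],
    [[-0.08, 0, -0.19], 0],
    [[-0.08, 0, -0.19], 0]
  ]
}}

```text
t: 15.48
eef_pos: [0.6356, 0.0452, 0.2551]
orientation: [0.002, 0.743, 0.669, 0.002]
force: [0.4, 1.3, -0.3]
gripper_width: 0.0603
grip_force: 0.0
```

{"fn": "apply_moves", "kwargs": {
  "increments": [
    [[0, 0, 0], 0],
    [[0, 0, 0], 0]
  ]
}}

```text
t: 15.72
eef_pos: [0.6344, 0.0481, 0.2493]
orientation: [-0.001, 0.742, 0.67, -0.001]
force: [0.1, -0.1, -0.3]
gripper_width: 0.0601
grip_force: 0.0
```

```bash
python3 - <<'E'
from h import *
d=wrist('w10');im=d['img'];go(454.5,-272,200,74)
t=np.radians(84.1+180);X=np.array([np.cos(t),np.sin(t)]);Y=np.array([-X[1],X[0]]);c0=np.array([636.5,56.7])
f=lambda x,y,z:[*(c0+X*x+Y*y)/1000,z]
q=proj(0,[f(-120,0,.089),f(-10,0,.089),f(-140,0,.015)],d);print(q)
u=int(q[0,0]);g=im[:,u-4:u+5].astype(float).mean(1).mean(1)
r0=int(q[0,1]);r1=int(q[1,1])
print([(r,int(g[r])) for r in range(max(r0-14,0),r0+12)]);print([(r,int(g[r])) for r in range(r1-8,r1+10)])
for r in(r0-2,r0,r0+2,r0+4,r1-2,r1,r1+2,r1+4):
    print(r,round(float((onz(0,[(u,r)],.089,d)[0,:2]*1000-c0)@X),1))
r=(r0+r1)//2;row=im[r-2:r+3].min(2).mean(0);print('row',r,[int(v) for v in row[u-25:u+26]],u)
E
```

```text
t 15.78 tcp [634.5  48.1 249.5] yaw 84.13 tilt [-3.e-03  5.e-04 -1.e+00] shift [-0.3369 -0.1461  0.0499] turn 0.1768 F [-0.6  0.8  0.1] w 0.059932363735269674 g 0.0 q6 -0.01
[[277.51940402  56.11531661]
 [277.25641984 171.00289135]
 [277.34842591  48.13322408]]
[(42, 93), (43, 93), (44, 93), (45, 92), (46, 89), (47, 100), (48, 164), (49, 224), (50, 232), (51, 231), (52, 231), (53, 231), (54, 232), (55, 233), (56, 203), (57, 120), (58, 67), (59, 63), (60, 65), (61, 65), (62, 66), (63, 65), (64, 65), (65, 65), (66, 65), (67, 65)]
[(163, 245), (164, 245), (165, 245), (166, 245), (167, 245), (168, 245), (169, 246), (170, 245), (171, 241), (172, 236), (173, 236), (174, 236), (175, 236), (176, 236), (177, 236), (178, 236), (179, 236), (180, 236)]
54 -121.8
56 -120.1
58 -118.4
60 -116.6
169 -12.1
171 -10.0
173 -7.9
175 -5.7
row 113 [155, 159, 162, 163, 163, 162, 162, 161, 159, 157, 156, 154, 157, 176, 201, 219, 229, 236, 240, 243, 244, 245, 246, 246, 246, 246, 246, 246, 246, 246, 246, 246, 245, 244, 242, 239, 233, 222, 210, 187, 187, 189, 191, 193, 197, 199, 199, 198, 196, 193, 192] 277
```

The torch now spans x ≈ -119.2 to -9.7, so it is centred. Next is the cell.

{"fn": "apply_moves", "kwargs": {
  "increments": [
    [[-0.337, -0.146, 0.04], 0.177],
    [[-0.337, -0.146, 0.04], 0.177],
    [[-0.337, -0.146, 0.04], 0.177],
    [[-0.337, -0.146, 0.04], 0.177],
    [[-0.337, -0.146, 0.04], 0.177]
  ]
}}

```text
t: 16.4
eef_pos: [0.4814, -0.2243, 0.2164]
orientation: [-0.001, 0.799, 0.602, -0.0]
force: [0.7, -0.5, -0.2]
gripper_width: 0.06
grip_force: 0.0
```

```bash
python3 - <<'E'
from h import *
go(454.5,-272,180,74)
E
```

```text
t 16.4 tcp [ 481.4 -224.3  216.4] yaw 73.99 tilt [-0.0012  0.001  -1.    ] shift [-0.0533 -0.0127  0.0364] turn -0.0001 F [ 0.7 -0.5 -0.2] w 0.060048983573195214 g 0.0 q6 -0.38
```

{"fn": "apply_moves", "kwargs": {
  "increments": [
    [[-0.053, -0.013, 0.036], 0],
    [[-0.053, -0.013, 0.036], 0],
    [[-0.053, -0.013, 0.036], 0],
    [[-0.053, -0.013, 0.036], 0]
  ]
}}

```text
t: 16.9
eef_pos: [0.4563, -0.2699, 0.182]
orientation: [0.0, 0.798, 0.602, 0.0]
force: [1.4, -0.1, 0.9]
gripper_width: 0.0598
grip_force: 0.0
```

```bash
python3 - <<'E'
from h import *
d=wrist('w11');im=d['img'];go(454.5,-272,47,74)
t=np.radians(74);X=np.array([np.cos(t),np.sin(t)]);Y=np.array([-X[1],X[0]]);c0=np.array([454.5,-272])
f=lambda x,y,z:[*(c0+X*x+Y*y)/1000,z]
q=proj(0,[f(a,b,.068) for a,b in((-10,-15),(-10,15),(10,15),(10,-15))],d);print(q.round(1).tolist())
o=im.copy()
for a in q: cv2.circle(o,tuple(int(v) for v in a),1,(0,0,255),-1)
u,v=q.mean(0).astype(int);y=max(v-75,0);cv2.imwrite('pics/w11a.png',cv2.resize(o[y:y+150,u-90:u+90],None,fx=4,fy=4,interpolation=cv2.INTER_CUBIC));print(u-90,y)
E
```

```text
t 16.95 tcp [ 456.3 -270.   182. ] yaw 74.05 tilt [ 8.e-04 -6.e-04 -1.e+00] shift [-0.0024 -0.0013  0.135 ] turn 0.0008 F [ 0.5  0.  -0.5] w 0.059990986882681535 g 0.0 q6 -0.48
[[290.4, 214.2], [258.1, 214.2], [257.7, 193.5], [290.8, 193.5]]
184 128
```

View pics/w11a.png

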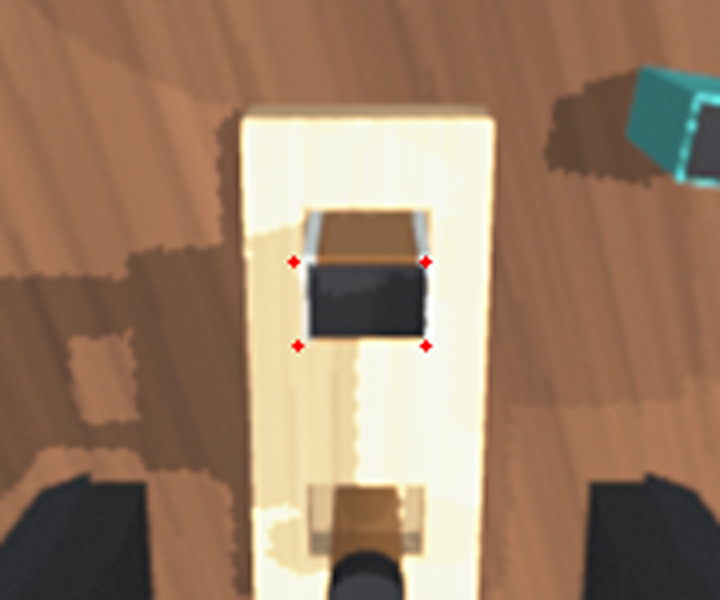

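The cell top is at crop (367,300), about 1.5 px right of the prediction, with its narrow white faces on the tool's ±y sides. It is aligned, so I descend.

{"fn": "apply_moves", "kwargs": {
  "increments": [
    [[-0.002, 0, 0.05], 0],
    [[-0.002, 0, 0.09], 0],
    [[-0.002, 0, 0.125], 0],
    [[-0.002, 0, 0.148], 0],
    [[-0.002, 0, 0.148], 0]
  ]
}}

```text
t: 17.58
eef_pos: [0.4549, -0.2718, 0.0327]
orientation: [-0.001, 0.799, 0.602, -0.0]
force: [0.4, -0.2, 0.5]
gripper_width: 0.06
grip_force: 0.0
```

{"fn": "apply_moves", "kwargs": {
  "increments": [
    [[0, 0, 0], 0],
    [[0, 0, 0], 0]
  ]
}}

```text
t: 17.82
eef_pos: [0.4555, -0.2732, 0.0347]
orientation: [0.001, 0.799, 0.601, 0.0]
force: [0.1, -1.4, 0.0]
gripper_width: 0.0605
grip_force: 0.0
```

```bash
python3 - <<'E'
from h import *
go(456.0,-271.7,31,74)
E
```

```text
t 17.82 tcp [ 455.5 -273.2   34.7] yaw 73.95 tilt [ 0.0016 -0.0015 -1.    ] shift [0.0016 0.0001 0.0037] turn -0.0009 F [ 0.1 -1.4  0. ] w 0.06054372504693715 g 0.0 q6 -0.48
```

{"fn": "apply_moves", "kwargs": {
  "increments": [
    [[0.001, 0, 0.001], 0],
    [[0.001, 0, 0.001], 0],
    [[0.001, 0, 0.001], 0],
    [[0.001, 0, 0.001], 0],
    [[0.001, 0, 0.001], 0]
  ],
  "claw": 0.0,
  "squeeze": 15
}}

```text
t: 18.45
eef_pos: [0.4552, -0.272, 0.0325]
orientation: [0.0, 0.799, 0.601, 0.0]
force: [0.4, 1.3, 1.0]
gripper_width: 0.03
grip_force: 15.0
```

{"fn": "apply_moves", "kwargs": {
  "increments": [
    [[0, 0, 0], 0]
  ]
}}

```text
t: 18.58
eef_pos: [0.4552, -0.272, 0.0325]
orientation: [0.0, 0.799, 0.601, 0.0]
force: [-0.4, 0.2, 1.2]
gripper_width: 0.0299
grip_force: 15.0
```

{"fn": "apply_moves", "kwargs": {
  "increments": [
    [[0, 0, -0.01], 0],
    [[0, 0, -0.03], 0],
    [[0, 0, -0.07], 0],
    [[0, 0, -0.12], 0],
    [[0, 0, -0.15], 0]
  ]
}}

```text
t: 19.2
eef_pos: [0.4554, -0.2721, 0.1854]
orientation: [0.001, 0.799, 0.601, 0.0]
force: [-0.4, 0.1, -1.0]
gripper_width: 0.0299
grip_force: 15.0
```

```bash
python3 - <<'E'
from h import *
go(631.4,7,180,84.1)
E
```

```text
t 19.2 tcp [ 455.4 -272.1  185.4] yaw 73.93 tilt [ 0.0021 -0.002  -1.    ] shift [0.3169 0.0919 0.0052] turn -0.1775 F [-0.4  0.1 -1. ] w 0.029917919292958926 g 14.9999825420673 q6 -0.48
```

Plenty of time remains, so I carry it gently.

{"fn": "apply_moves", "kwargs": {
  "increments": [
    [[0.03, 0.009, 0], -0.018],
    [[0.07, 0.02, 0], -0.04],
    [[0.11, 0.032, 0], -0.062],
    [[0.15, 0.043, 0], -0.084],
    [[0.19, 0.055, 0], -0.106]
  ]
}}

```text
t: 19.82
eef_pos: [0.561, -0.1033, 0.1831]
orientation: [0.0, 0.766, 0.643, 0.0]
force: [-0.4, -0.6, -1.0]
gripper_width: 0.0302
grip_force: 15.0
```

{"fn": "apply_moves", "kwargs": {
  "increments": [
    [[0.035, 0.005, 0], -0.02],
    [[0.07, 0.01, 0], -0.04],
    [[0.1, 0.016, 0], -0.06],
    [[0.12, 0.022, 0], -0.072],
    [[0.12, 0.022, 0], -0.072]
  ]
}}

```text
t: 20.45
eef_pos: [0.6033, 0.0104, 0.1825]
orientation: [0.0, 0.742, 0.67, -0.0]
force: [-0.9, -0.7, -0.8]
gripper_width: 0.0297
grip_force: 15.0
```

```bash
python3 - <<'E'
from h import *
go(631.4,7,69.5,84.1)
E
```

```text
t 20.45 tcp [603.3  10.4 182.5] yaw 84.2 tilt [-0.e+00 -1.e-04 -1.e+00] shift [-0.0005  0.0283  0.113 ] turn 0.0018 F [-0.9 -0.7 -0.8] w 0.029696550892790653 g 14.99997546459781 q6 -0.08
```

{"fn": "apply_moves", "kwargs": {
  "increments": [
    [[0, 0.015, 0], 0.002],
    [[0, 0.028, 0], 0.002],
    [[0, 0.028, 0.03], 0.002],
    [[0, 0.028, 0.06], 0.002],
    [[0, 0.028, 0.085], 0.002]
  ]
}}

```text
t: 21.08
eef_pos: [0.6304, 0.0055, 0.0964]
orientation: [-0.0, 0.744, 0.669, -0.0]
force: [0.1, 0.0, -0.3]
gripper_width: 0.0299
grip_force: 15.0
```

{"fn": "apply_moves", "kwargs": {
  "increments": [
    [[0, 0, 0.015], 0],
    [[0, 0, 0.026], 0],
    [[0, 0, 0.026], 0],
    [[0, 0, 0.026], 0],
    [[0, 0, 0.026], 0]
  ]
}}

```text
t: 21.7
eef_pos: [0.6312, 0.0069, 0.0722]
orientation: [0.0, 0.743, 0.669, 0.0]
force: [1.3, -0.4, 0.1]
gripper_width: 0.0298
grip_force: 15.0
```

```bash
python3 - <<'E'
from h import *
from rig import snapshot
go(631.4,7,69.5,84.1)
d={'scene':snapshot('scene'),'top':snapshot('top')};w=wrist('w12')
pickle.dump(d,open('fin.pkl','wb'))
t=np.radians(84.1+180);X=np.array([np.cos(t),np.sin(t)]);Y=np.array([-X[1],X[0]]);c0=np.array([636.5,56.7])
f=lambda x,y,z:[*(c0+X*x+Y*y)/1000,z/1000]
# expected cell corners
C=[f(50+a,b,c) for c in(45,105) for a,b in((-10,-15),(-10,15),(10,15),(10,-15))]
im=d['scene']['img'].copy();q=proj('scene',C);k=5
u,v=q.mean(0).astype(int)
a=cv2.resize(im[v-50:v+50,u-70:u+70],None,fx=k,fy=k,interpolation=cv2.INTER_CUBIC)
for p in q: cv2.circle(a,(int((p[0]-u+70)*k+2),int((p[1]-v+50)*k+2)),2,(0,0,255),-1)
cv2.imwrite('pics/fin.png',a)
E
```

```text
t 21.7 tcp [631.2   6.9  72.2] yaw 84.02 tilt [ 1.3e-03 -2.0e-04 -1.0e+00] shift [0.0001 0.0001 0.0027] turn -0.0014 F [ 1.3 -0.4  0.1] w 0.029813325284130502 g 14.999958561966196 q6 -0.07
```

View pics/fin.png

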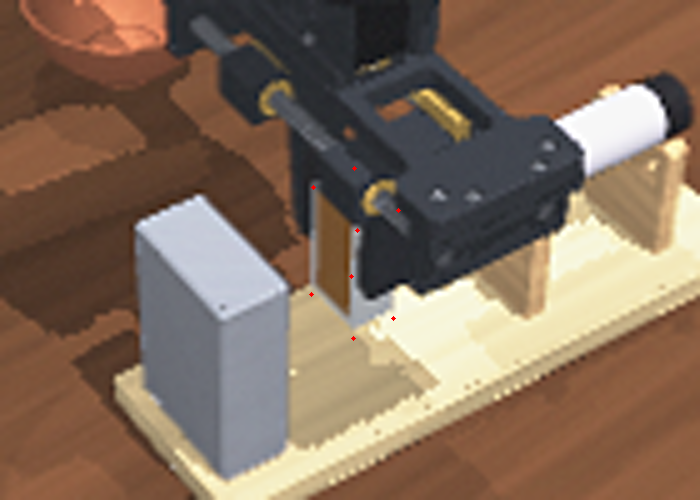

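The cell is held upright between the screen and the torch, square to the beam. Its lower corners at (351,326) and (312,282) sit about 12 crop px above the target marks. I check this against stand points known in the same image.

```bash
python3 - <<'E'
from h import *
t=np.radians(84.1+180);X=np.array([np.cos(t),np.sin(t)]);Y=np.array([-X[1],X[0]]);c0=np.array([636.5,56.7])
f=lambda x,y,z:[*(c0+X*x+Y*y)/1000,z/1000]
C=[f(50+a,b,c) for c in(45,105) for a,b in((-10,-15),(-10,15),(10,15),(10,-15))]
u,v=proj('scene',C).mean(0).astype(int);k=5
cr=lambda P:(((proj('scene',P)-[u-70,v-50])*k)+2).round(0).tolist()
print('screen top',cr([f(134,-32,110),f(102,-32,110),f(102,32,110),f(134,32,110)]),'seen 137,222 203,197 288,288 220,320')
print('plank corner',cr([f(140,-45,15)]),'seen 115,378; screen foot',cr([f(134,32,15)]),'seen 222,478')
for z in(45,48,50,52):print(z,cr([f(60,-15,z),f(60,15,z),f(40,15,z)]))
print('seen 312,282  351,326  393,~305')
# same check for the top camera? rack cell at start in scene: top corners at z=.068
g=c0
d=pickle.load(open('cams.pkl','rb'))['scene']['img']
tt=np.radians(74);A=np.array([np.cos(tt),np.sin(tt)]);B=np.array([-A[1],A[0]]);r=np.array([456,-271.7])
P=[[*(r+A*a+B*b)/1000,z] for z in(.024,.068) for a,b in((10,-15),(-10,-15))]
# crop c1 scene mapping: (px-80)*4+400,(py-240)*4+340
print('start cell c1',((proj('scene',P)-[80,240])*4+[400,340]).round().tolist())
E
```

```text
screen top [[131.0, 224.0], [201.0, 193.0], [292.0, 289.0], [221.0, 322.0]] seen 137,222 203,197 288,288 220,320
plank corner [[112.0, 379.0]] seen 115,378; screen foot [[224.0, 491.0]] seen 222,478
45 [[312.0, 295.0], [354.0, 338.0], [393.0, 319.0]]
48 [[312.0, 290.0], [354.0, 333.0], [394.0, 314.0]]
50 [[312.0, 286.0], [354.0, 330.0], [394.0, 310.0]]
52 [[312.0, 283.0], [354.0, 326.0], [394.0, 307.0]]
seen 312,282  351,326  393,~305
start cell c1 [[677.0, 463.0], [638.0, 475.0], [659.0, 403.0], [619.0, 415.0]]
```

```bash
python3 - <<'E'
from h import *
im=pickle.load(open('fin.pkl','rb'))['scene']['img']
t=np.radians(84.1+180);X=np.array([np.cos(t),np.sin(t)]);Y=np.array([-X[1],X[0]]);c0=np.array([636.5,56.7])
f=lambda x,y,z:[*(c0+X*x+Y*y)/1000,z/1000]
for nm,x,y in(('wide face',60,0),('wide +8',60,8),('narrow face',50,15),('narrow',45,15)):
    print(nm)
    for z in range(62,38,-2):
        p=proj('scene',[f(x,y,z)])[0];b=cv2.getRectSubPix(im,(1,1),(float(p[0]),float(p[1])))[0,0]
        print(z,b.tolist(),end=' ')
    print()
w=pickle.load(open('w12.pkl','rb'))
print('wrist expected top corners',proj(0,[f(50+a,b,107.7) for a,b in((-10,-15),(-10,15),(10,15),(10,-15))],w).round(1).tolist())
p=proj(0,[f(40,0,107.7)],w)[0];u,v=p.astype(int);print(u,v)
for r in range(v-40,min(v+40,420),2): print(r,w['img'][r,u].tolist(),end=' ')
E
```

```text
wide face
62 [46, 82, 116] 60 [45, 80, 114] 58 [48, 81, 114] 56 [58, 87, 116] 54 [98, 115, 132] 52 [132, 143, 153] 50 [154, 167, 174] 48 [139, 174, 191] 46 [133, 173, 194] 44 [130, 170, 193] 42 [129, 167, 189] 40 [130, 169, 190] 
wide +8
62 [40, 77, 113] 60 [38, 76, 112] 58 [53, 84, 116] 56 [74, 99, 123] 54 [102, 119, 135] 52 [139, 148, 155] 50 [146, 163, 173] 48 [137, 170, 187] 46 [130, 172, 192] 44 [131, 174, 195] 42 [134, 176, 197] 40 [135, 177, 198] 
narrow face
62 [114, 109, 107] 60 [180, 176, 172] 58 [176, 172, 168] 56 [173, 169, 165] 54 [174, 171, 168] 52 [183, 189, 188] 50 [167, 201, 212] 48 [167, 218, 233] 46 [204, 239, 245] 44 [215, 246, 249] 42 [201, 235, 242] 40 [161, 205, 224] 
narrow
62 [116, 111, 108] 60 [177, 173, 169] 58 [175, 169, 165] 56 [173, 167, 163] 54 [174, 171, 168] 52 [181, 188, 188] 50 [202, 220, 221] 48 [217, 243, 245] 46 [223, 249, 249] 44 [217, 246, 248] 42 [217, 246, 248] 40 [220, 247, 248] 
wrist expected top corners [[241.4, 284.1], [311.5, 284.0], [309.7, 322.0], [243.2, 322.1]]
276 284
244 [49, 72, 96] 246 [48, 71, 96] 248 [48, 72, 96] 250 [48, 72, 96] 252 [48, 72, 96] 254 [38, 61, 89] 256 [34, 59, 87] 258 [33, 59, 87] 260 [33, 58, 86] 262 [36, 59, 88] 264 [34, 59, 87] 266 [34, 59, 87] 268 [35, 60, 88] 270 [35, 59, 87] 272 [35, 60, 88] 274 [34, 60, 87] 276 [35, 60, 88] 278 [34, 58, 86] 280 [49, 86, 131] 282 [40, 68, 102] 284 [26, 24, 21] 286 [32, 32, 31] 288 [31, 30, 29] 290 [35, 35, 34] 292 [45, 42, 42] 294 [44, 42, 42] 296 [44, 42, 40] 298 [44, 42, 41] 300 [44, 43, 41] 302 [44, 42, 42] 304 [46, 44, 43] 306 [39, 37, 38] 308 [33, 32, 32] 310 [30, 27, 28] 312 [32, 30, 30] 314 [50, 49, 47] 316 [57, 56, 54] 318 [79, 77, 74] 320 [82, 80, 77] 322 [87, 84, 81]
```

```bash
python3 - <<'E'
from h import *
t=np.radians(84.1+180);X=np.array([np.cos(t),np.sin(t)]);Y=np.array([-X[1],X[0]]);c0=np.array([636.5,56.7])
f=lambda x,y,z:[*(c0+X*x+Y*y)/1000,z/1000]
w=pickle.load(open('w12.pkl','rb'));im=w['img'].astype(int)
for b in(46,48,50,52): print(b,'bottom',proj(0,[f(40,-15,b),f(40,15,b)],w).round(1).tolist(),'top',proj(0,[f(40,-15,b+60),f(40,15,b+60)],w).round(1).tolist())
for r in(262,270,277): print(r,[(c,*im[r,c]) for c in list(range(236,256,2))+list(range(300,322,2))])
print([(r,*im[r,265]) for r in range(240,286)])
s,p,M=st();print(p,s['t'])
E
```

```text
46 bottom [[252.0, 228.5], [300.1, 228.4]] top [[241.8, 281.9], [311.0, 281.8]]
48 bottom [[251.8, 229.7], [300.4, 229.7]] top [[241.3, 284.5], [311.5, 284.4]]
50 bottom [[251.5, 231.0], [300.6, 231.0]] top [[240.8, 287.2], [312.1, 287.1]]
52 bottom [[251.3, 232.3], [300.9, 232.3]] top [[240.3, 289.9], [312.6, 289.8]]
262 [(236, np.int64(33), np.int64(33), np.int64(32)), (238, np.int64(30), np.int64(30), np.int64(30)), (240, np.int64(31), np.int64(30), np.int64(29)), (242, np.int64(26), np.int64(27), np.int64(26)), (244, np.int64(63), np.int64(63), np.int64(61)), (246, np.int64(121), np.int64(122), np.int64(117)), (248, np.int64(121), np.int64(122), np.int64(117)), (250, np.int64(117), np.int64(118), np.int64(115)), (252, np.int64(39), np.int64(62), np.int64(86)), (254, np.int64(38), np.int64(62), np.int64(87)), (300, np.int64(89), np.int64(97), np.int64(104)), (302, np.int64(124), np.int64(124), np.int64(119)), (304, np.int64(121), np.int64(122), np.int64(118)), (306, np.int64(106), np.int64(107), np.int64(103)), (308, np.int64(26), np.int64(25), np.int64(25)), (310, np.int64(31), n
[... 3977 characters left out ...]
58), np.int64(86)), (273, np.int64(35), np.int64(60), np.int64(88)), (274, np.int64(34), np.int64(59), np.int64(87)), (275, np.int64(36), np.int64(59), np.int64(87)), (276, np.int64(34), np.int64(59), np.int64(87)), (277, np.int64(33), np.int64(59), np.int64(86)), (278, np.int64(35), np.int64(59), np.int64(86)), (279, np.int64(38), np.int64(66), np.int64(97)), (280, np.int64(47), np.int64(85), np.int64(131)), (281, np.int64(56), np.int64(96), np.int64(147)), (282, np.int64(40), np.int64(68), np.int64(102)), (283, np.int64(25), np.int64(31), np.int64(43)), (284, np.int64(28), np.int64(26), np.int64(24)), (285, np.int64(30), np.int64(29), np.int64(29))]
[0.63103953 0.00692082 0.07181815] 21.85
```

Wrist, scene and arm readings together put the underside at about 49 mm instead of 45, and x about 1 mm too far toward the screen. I correct both.

{"fn": "apply_moves", "kwargs": {
  "increments": [
    [[0.001, 0, 0.002], 0],
    [[0.001, 0, 0.004], 0],
    [[0.001, 0, 0.004], 0],
    [[0.001, 0, 0.004], 0],
    [[0.001, 0, 0.004], 0]
  ]
}}

```text
t: 22.48
eef_pos: [0.6311, 0.0079, 0.0676]
orientation: [0.0, 0.743, 0.669, 0.0]
force: [-0.8, -0.3, 0.1]
gripper_width: 0.0301
grip_force: 15.0
```

```bash
python3 - <<'E'
from h import *
from rig import snapshot
go(631.4,7,68,84.1)
sc=snapshot('scene');im=sc['img'];tp=snapshot('top')['img'];go(631.4,7,68,84.1)
t=np.radians(84.1+180);X=np.array([np.cos(t),np.sin(t)]);c0=np.array([636.5,56.7]);Y=np.array([-X[1],X[0]])
f=lambda x,y,z:[*(c0+X*x+Y*y)/1000,z/1000]
for x,y in((50,15),(45,15)):
    for z in range(56,38,-2):
        p=proj('scene',[f(x,y,z)])[0];print(z,cv2.getRectSubPix(im,(1,1),(float(p[0]),float(p[1])))[0,0].tolist(),end=' ')
    print()
# bystanders unmoved: compare top image patches with start
o=pickle.load(open('cams.pkl','rb'))['top']['img']
for n,(u,v) in dict(jar=(138,140),bowl=(233,260),box=(372,150),vial=(409,247),torch2=(168,255),decoy=(371,199)).items():
    a=o[v-16:v+16,u-16:u+16];r=cv2.matchTemplate(tp[v-24:v+24,u-24:u+24],a,cv2.TM_CCOEFF_NORMED);_,m,_,l=cv2.minMaxLoc(r);print(n,round(m,3),(l[0]-8,l[1]-8))
E
```

```text
t 22.48 tcp [631.1   7.9  67.6] yaw 84.01 tilt [ 2.e-04 -0.e+00 -1.e+00] shift [-0.0008  0.0004 -0.0004] turn -0.0016 F [-0.8 -0.3  0.1] w 0.030051809240348646 g 14.999861463729758 q6 -0.07
t 22.57 tcp [631.    7.9  67.5] yaw 84.01 tilt [ 1.e-04 -0.e+00 -1.e+00] shift [-0.0009  0.0005 -0.0005] turn -0.0015 F [-0.1 -0.5 -1.4] w 0.02991537029624043 g 14.999968511110637 q6 -0.07
56 [157, 153, 149] 54 [177, 172, 169] 52 [173, 169, 165] 50 [172, 167, 163] 48 [168, 172, 173] 46 [160, 189, 204] 44 [199, 230, 236] 42 [202, 238, 245] 40 [161, 206, 224] 
56 [159, 155, 152] 54 [177, 173, 169] 52 [173, 168, 164] 50 [171, 166, 162] 48 [180, 185, 184] 46 [204, 233, 239] 44 [211, 243, 247] 42 [217, 248, 250] 40 [220, 248, 249] 
jar 0.996 (0, 0)
bowl 0.207 (1, -8)
box 0.996 (0, 0)
vial 0.994 (0, 0)
torch2 0.934 (0, 0)
decoy 0.975 (0, 0)
```

```bash
python3 -c "
from rig import *
print(close_job())"
```

```text
the job is handed in; nothing more can be done
None
```

I handed the job in at about 22.6 s: the torch lies centred in the saddles with its lens to the screen, and the cell is held upright by its frosted faces at the gap point. The cell's height is good to about 2 mm. The jar, box and vial had not moved; the arm hid the bowl in that last check, though nothing went near it. I viewed 12 pictures, two over the limit of 10.

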